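# Snap the fitting lid onto the open food tub

### The job

Close the open grey food tub on the worktop: take the lid that fits it (the oblong one, not the square one) by its grip bar, set it on the tub and press it down until the clips on both long sides snap over it and it sits flush on the rim, then let go. Leave the square lid lying where it is.

Things in the scene. Friction and masses are not known exactly. Their poses are not given: they have to be found in the camera images.
- tub: open oblong food tub, grey plastic, empty, loose, 0.4 kg, upright: 120 (x, long) x 84 (y) mm outside, 55 mm high, walls 3 mm, opening 114 x 78 mm. Origin: centre of its underside, z up. The oblong lid goes on either way round (half turn). When the lid is fully seated, plate on rim, the lid's origin is 41 mm above this origin.
- tub_rim (a point): centre of the tub's mouth at rim height. At the middle of each long side (tub +y, -y) is a white spring clip 30 mm wide; its nose slopes inward and down, from 50 mm off the centre and 19 mm above the rim to a hook 41 mm off and 6 mm above. The lid's plate, pressed down (about 10 N in all), pushes the clips outward; they then spring back over it and hold it.
- lid_long: the fitting lid, white plastic, loose, 60 g, right way up on the worktop. Plate 124 (x, long) x 88 (y) x 4 mm, top face 18 mm above the underside; below it a plug 14 mm deep, 94 x 58 mm at its foot, widening to 109 x 73 mm, which centres itself in the tub's mouth from up to about 5 mm off. Origin: centre of the plug's foot (underside), z up.
- lid_grip (a point): centre of the top of the grip bar on the oblong lid, 44 mm above the lid's underside. The bar stands in the middle of the plate: 16 mm thick along the lid's x, 50 mm long along its y, 26 mm high above the plate. Grasp it from above with the fingers closing along the lid's x.
- lid_square: a lid that does not fit this tub: same white plastic and same grip bar, but its plate is square, 88 x 88 mm; lying right way up on the worktop. Origin: centre of its underside, z up. Not to be moved.
Mind the look-alikes: they are no part of the job. What is shaped like the tub but purple is not meant.

How it is judged:
At the end, for the whole second after the job is handed in: The oblong lid sits on the tub under both clips: origin 36 to 43.5 mm above the tub's underside (flush: 41), within 10 mm of its centre, long axis within 0.17 rad and plate within 0.05 rad of the tub's; the tub stands upright (0.1 rad) on the worktop; lid at rest (z of lid_long in the frame of tub between 0.036 and 0.0435 m and horizontal distance between lid_long and tub below 0.01 m and angle between the x axis of lid_long and the x axis of tub, either way round below 0.17 rad and angle between the z axis of lid_long and the z axis of tub, either way round below 0.05 rad and angle between tub's own z axis and vertical below 0.1 rad and height (world z) of tub below 0.01 m and linear speed of lid_long below 0.02 m/s); the robot touches nothing.
It fails at once if the square lid is moved more than 30 mm (distance of lid_square from where it was at the start of the episode above 0.03 m).
It fails at once if the tub is tipped over (by more than 0.5 rad) (angle between tub's own z axis and vertical above 0.5 rad).
It also fails if it takes over 38 s, if anything falls off the work surface, if the arm or the gripper's body presses on something with over 40 N, if the wrist force passes 120 N, or if a joint passes its speed limit or range.

### The arm

A 7-joint arm with a two-finger parallel gripper is mounted at the origin on a cart in front of the work surface, level with it; the furniture and walls round the work are solid. World frame = base frame: x ahead of the robot, y to its left, z up, the work surface at z = 0. Lengths are in m, angles in rad, forces in N, time in s.
With the tool pointing down it reaches from about 0.4 to 0.9 m from the base axis. Payload 5.5 kg.
Tool frame: the origin (TCP) lies midway between the tips of the shut fingers; the grasp point (between the pads) lies 19 mm behind it (robot.grasp_offset is the z of the grasp point in the tool frame, in m); z points along the fingers, y is the direction in which the jaws open and shut (so a half turn about z gives the same grasp; the last joint's range is limited). The gripper opens to 85 mm and grips with 20 to 120 N. Pads are 22 mm wide; open, the fingers measure 114 mm over their backs; the gripper's body (76 mm by 85 mm) begins 54 mm behind the grasp point. The pads swing forward as they close: fully open they stand 13 mm farther back than shut.
Start: joints at [-0.978, 0.501, -0.427, 1.55, 0.221, 1.138, -0.21], TCP at [0.21, 0.615, 0.231] pointing down, gripper open.
Joint ranges: [-2.88, 2.88], [-0.31, 2.03], [-1.54, 1.56], [0.2, 2.42], [-1.41, 4.55], [0.19, 2.02], [-2.57, 2.57]. Speed limits (rad/s): [2.57, 2.57, 3.14, 3.14, 3.14, 3.14, 3.14].

### API

Orientations are given as a rotation vector (axis times angle).
In Python, from cell import robot gives the robot as it stands. The module is installed in compiled form; this text tells all that it offers.
- The arm moves only by the tool carry_out, never from a script. Its argument "deltas" is a list of rows, each an object of numbers: "dx", "dy", "dz": the shift along the tool's x, y, z in units of 0.08 m (1.0 is 0.08 m); "twist": the turn about the tool's z in units of pi/2 rad (1.0 is pi/2 rad). A call has 1 to 10 rows; each row is the pose to reach, as a shift and turn from the pose commanded when the call began, along the tool's axes at that moment; what a row does not reach only later rows make up. A row lasts 1/12 s, in which the tool goes at most 41.7 mm and 7.16 degrees, less where a joint would pass 70% of its speed; a pose out of reach is approached as far as the arm can. A call with a number of a shift or a turn outside -1 to 1 is refused whole. A call with a gripper value outside its range is refused whole. "hand" is the opening, from -1 (shut) to 1 (fully open), so that 0 is half open, set as the call begins (left out, the last holds). The fingers move at their own pace and stop on an object; "force" is the grip in N (left out, the last holds). Time passes only in rows, so rows that repeat a pose let the fingers close. It gives the time, the measured TCP pose, the force and the opening at its end, in the units of the state.
- robot.observe(): the state, without advancing time (a new reading comes with each control period).
- robot.get_image(name): name is "scene" or "top" or "wrist"; returns a dict with "color" (384x512x3 uint8, blue, green, red), "fov_y" (degrees; the focal length in pixels is half the picture's height over the tangent of half this angle, whatever the lens; pixels are square), "cx", "cy" (the principal point, pixels), "k1" (the pictures are not rectified: a ray, as slopes to the right and down, at radius r is drawn at 1 + k1 r^2 times it, then the intrinsics apply), "rvec" (rotation vector, rad) and "tvec" (3), from world to camera coordinates, as OpenCV has them; the wrist camera has in their place "T_tool_cam" (4x4, takes a point from camera to tool coordinates, whose origin is the TCP and whose axes are the flange's). Camera axes: x right, y down, z forward; pixel columns grow to the right and rows downward; lengths in m; the calibration is good to about 2 mm. A picture is of the moment at which its call begins: read the wrist's pose just before it. There is no depth.
- robot.finish_job(): hands the job in, once; it reports no verdict.
The state is a dict: "time": time; "q": joint angles; "qd": joint speeds; "joint_efforts": joint torques, N m; "tool_pos": TCP position; "tool_rot": TCP orientation; "ft_force": force on the tool from outside, world axes, zero at the start; "torque": the same for the moment, N m; "grip_width": finger opening in m.
Only numpy, scipy, OpenCV 4.12 (cv2) and the standard library are available. Lean on these libraries where they do the work, as an engineer would, in place of code of your own. Each camera call takes 0.05 s, during which the arm holds its last target. There are 200 camera calls.

## Working session

There is one attempt and no reset: what is moved stays moved. The work goes in short steps, Python scripts to look and compute and a tool call to move; the robot and the scene stay as the last step left them, time stands still between calls to the robot, and variables do not carry over. Pictures are saved under pics/ and viewed, about 8 in all and at most 12, crops included, and the job is handed in when it is done.

Besides the shell and the picture viewer there is one more tool, called after "Request:" in YAML: its name, and indented under it one key for each argument. carry_out: Moves the arm, as the interface text tells. Shifts and turns lie within -1 to 1; 1 stands for 0.08 m of shift or pi/2 rad of turn. Its arguments: {"type":"object","properties":{"deltas":{"type":"array"},"hand":{"type":"number"},"force":{"type":"number"}},"required":["deltas"]}

```bash
mkdir -p pics
cat > h.py <<'E'
import numpy as np, cv2
from scipy.spatial.transform import Rotation as R
from cell import robot
def snap(name,fn=None):
    s=robot.observe(); im=robot.get_image(name)
    h,w=im['color'].shape[:2]; f=h/2/np.tan(np.radians(im['fov_y'])/2)
    K=np.array([[f,0,im['cx']],[0,f,im['cy']],[0,0,1.]])
    if 'rvec' in im:
        Rw=R.from_rotvec(np.ravel(im['rvec'])).as_matrix().T; o=-Rw@np.ravel(im['tvec'])
    else:
        T=np.eye(4);T[:3,:3]=R.from_rotvec(s['tool_rot']).as_matrix();T[:3,3]=s['tool_pos']
        T=T@np.array(im['T_tool_cam']); Rw=T[:3,:3];o=T[:3,3]
    if fn: cv2.imwrite('pics/'+fn,im['color'])
    return dict(c=im['color'],K=K,k1=im['k1'],Rw=Rw,o=o)
def px2w(v,uv,z):
    uv=np.asarray(uv,float).reshape(-1,1,2)
    n=cv2.undistortPoints(uv,v['K'],np.array([v['k1'],0,0,0.])).reshape(-1,2)
    d=np.c_[n,np.ones(len(n))]@v['Rw'].T
    return v['o']+d*((z-v['o'][2])/d[:,2])[:,None]
def w2px(v,P):
    P=np.asarray(P,float).reshape(-1,3)
    r=cv2.Rodrigues(v['Rw'].T)[0]
    return cv2.projectPoints(P,r,-v['Rw'].T@v['o'],v['K'],np.array([v['k1'],0,0,0.]))[0].reshape(-1,2)
E
python3 - <<'E'
from h import *
a=snap('top','top0.png');b=snap('scene','scene0.png')
cv2.imwrite('pics/both0.png',np.vstack([a['c'],b['c']])[:, :][:768])
for v in(a,b): print(v['o'].round(3),v['Rw'].round(2).tolist(),v['k1'])
s=robot.observe();print(s['time'],s['tool_pos'],s['tool_rot'],R.from_rotvec(s['tool_rot']).as_matrix().round(3).tolist(),robot.grasp_offset)
E
```

```text
[0.343 0.288 1.019] [[0.0, -0.99, 0.11], [-1.0, -0.01, -0.02], [0.02, -0.11, -0.99]] 0.018935500292773674
[-0.339  0.829  0.597] [[-0.59, -0.39, 0.71], [-0.81, 0.3, -0.5], [-0.01, -0.87, -0.49]] -0.1836200256894615
0.1 [0.21031369 0.6143456  0.23035744] [-5.15525567e-01 -3.09864640e+00  2.75227882e-03] [[-0.946, 0.324, -0.001], [0.324, 0.946, -0.002], [0.0, -0.002, -1.0]] -0.0187
```

View pics/top0.png

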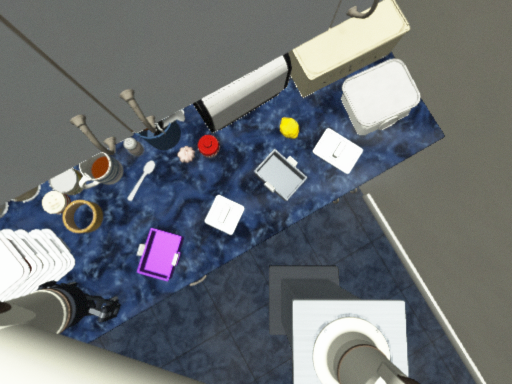

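View pics/scene0.png

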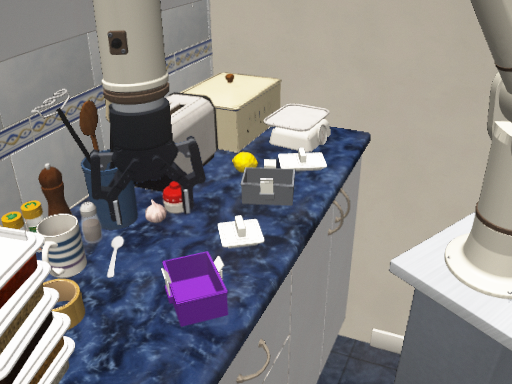

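The top view shows the oblong lid at about (338,151), the grey tub at (281,175), the square lid at (225,214) and the purple decoy at (160,253). Next I measure the oblong lid and the tub.

Run:
```python
from h import *
v=snap('top'); hsv=cv2.cvtColor(v['c'],cv2.COLOR_BGR2HSV)
m=((hsv[...,1]<60)&(hsv[...,2]>90)).astype(np.uint8)*255
m=cv2.morphologyEx(m,cv2.MORPH_CLOSE,np.ones((3,3)))
n,l,st,ce=cv2.connectedComponentsWithStats(m)
for name,(x,y),z in(('lid',(330,151),.018),('sq',(216,214),.018),('tub',(281,175),.055)):
    ids=np.bincount(l[y-8:y+9,x-8:x+9].ravel(),minlength=n);ids[0]=0;i=ids.argmax()
    k=(l==i).astype(np.uint8)
    if name=='tub': k=cv2.morphologyEx(k,cv2.MORPH_OPEN,np.ones((11,11)))
    c=max(cv2.findContours(k,0,cv2.CHAIN_APPROX_NONE)[0],key=cv2.contourArea)
    p=px2w(v,c[:,0].astype(float),z)[:,:2]
    r=cv2.minAreaRect((p*1000).astype(np.float32))
    b=cv2.boxPoints(r); e=b[1]-b[0];e2=b[2]-b[1]
    if np.hypot(*e2)>np.hypot(*e):e=e2
    print(name,st[i][:5],'centre',np.round(r[0],1),'size',np.round(r[1],1),'long axis deg',round(np.degrees(np.arctan2(e[1],e[0]))%180,1),np.hypot(*r[0]))
crop=cv2.resize(v['c'][110:245,190:375],None,fx=4,fy=4,interpolation=cv2.INTER_CUBIC);cv2.imwrite('pics/crop1.png',crop)
```

```text
lid [ 312  127   52   47 1356] centre [581.3  25.9] size [128.5  94.3] long axis deg 57.8 581.8297857050435
sq [ 204  194   41   41 1040] centre [392.2 355.7] size [93.4 92.3] long axis deg 65.1 529.4524670793462
tub [ 254  149   53   52 1537] centre [505.4 196.4] size [125.8 112.5] long axis deg 48.2 542.2406159402788
```

View pics/crop1.png

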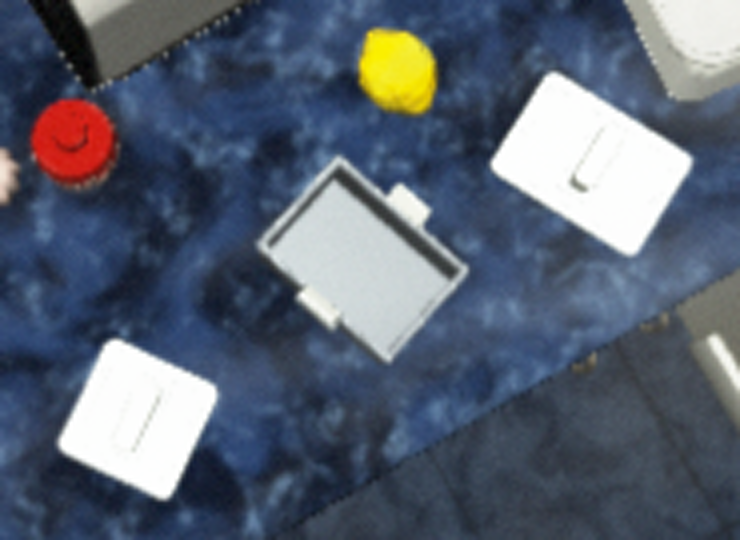

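The crop shows the oblong lid's corners at (553,72), (692,160), (632,255) and (492,160). The tub rim's corners are at (340,158), (468,268), (388,360) and (258,244), with its clips at (408,205) and (318,306). I compute the tub from those rim corners and start moving towards the lid at a safe height.

Run:
```python
from h import *
v=snap('top')
def q(c): return (np.array(c,float)+.5)/4-.5+[190,110]
for n,c,z in(('tub',[(340,158),(468,268),(388,360),(258,244)],.055),('lid',[(553,72),(692,160),(632,255),(492,160)],.018)):
    p=px2w(v,q(c),z)[:,:2]; e=p-np.roll(p,-1,0)
    print(n,p.mean(0).round(4),np.linalg.norm(e,axis=1).round(4),(np.degrees(np.arctan2(e[:,1],e[:,0]))%180).round(1))
print('clips',px2w(v,q([(408,205),(318,306)]),.07).round(4))
```

```text
tub [0.5039 0.1969] [0.1187 0.0862 0.1215 0.0846] [ 49.  139.   48.2 137.1]
lid [0.5824 0.0249] [0.1206 0.0846 0.123  0.0811] [ 57.1 147.1  55.4 145.3]
clips [[0.5382 0.1672 0.07  ]
 [0.4672 0.2297 0.07  ]]
```

Request:
carry_out:
  deltas:
    - {"dx": -0.48, "dy": -0.39, "dz": 0}
    - {"dx": -0.97, "dy": -0.78, "dz": 0}
    - {"dx": -0.97, "dy": -0.78, "dz": 0}
  hand: 1

```text
schema error: expected keys dx, dy, dz, twist
```

Request:
carry_out:
  deltas:
    - {"dx": -0.48, "dy": -0.39, "dz": 0, "twist": 0}
    - {"dx": -0.97, "dy": -0.78, "dz": 0, "twist": 0}
    - {"dx": -0.97, "dy": -0.78, "dz": 0, "twist": 0}
  hand: 1

```text
time: 0.45
tool_pos: [0.2676, 0.5259, 0.2303]
tool_rot: [0.522, 3.095, -0.007]
ft_force: [1.7, -0.8, -1.4]
grip_width: 0.0852
```

Request:
carry_out:
  deltas:
    - {"dx": -0.48, "dy": -0.39, "dz": 0, "twist": 0}
    - {"dx": -0.97, "dy": -0.78, "dz": 0, "twist": 0}
    - {"dx": -0.97, "dy": -0.78, "dz": 0, "twist": 0}

```text
time: 0.7
tool_pos: [0.3208, 0.4409, 0.2307]
tool_rot: [0.524, 3.095, -0.006]
ft_force: [0.9, 0.0, 0.5]
grip_width: 0.0856
```

Request:
carry_out:
  deltas:
    - {"dx": -0.48, "dy": -0.39, "dz": 0, "twist": 0}
    - {"dx": -0.97, "dy": -0.78, "dz": 0, "twist": 0}
    - {"dx": -0.97, "dy": -0.78, "dz": 0, "twist": 0}

```text
time: 0.95
tool_pos: [0.3736, 0.3566, 0.231]
tool_rot: [0.525, 3.096, -0.005]
ft_force: [0.0, -0.5, -0.6]
grip_width: 0.0853
```

Request:
carry_out:
  deltas:
    - {"dx": -0.48, "dy": -0.39, "dz": 0, "twist": 0}
    - {"dx": -0.97, "dy": -0.78, "dz": 0, "twist": 0}
    - {"dx": -0.97, "dy": -0.78, "dz": 0, "twist": 0}
    - {"dx": -0.97, "dy": -0.78, "dz": 0, "twist": 0}

```text
time: 1.28
tool_pos: [0.4264, 0.2729, 0.2311]
tool_rot: [0.529, 3.095, -0.004]
ft_force: [-0.2, -0.4, 0.1]
grip_width: 0.0856
```

Run:
```python
from h import *
v=snap('wrist','w1.png');s=robot.observe();print(s['time'],s['tool_pos'],s['tool_rot'],s['q'],v['o'])
print(w2px(v,[[.505,.1965,.055],[.582,.0255,.044]]))
```

```text
1.3333 [0.42468687 0.27584222 0.23119305] [ 5.23935414e-01  3.09732495e+00 -1.05260165e-03] [-0.36646813  0.22773146 -0.30166507  1.90936211  0.07975174  1.01619411
  0.53277887] [0.35567456 0.29837383 0.37491404]
[[224.46087024 248.76082843]
 [136.03875558 323.58884206]]
```

View pics/w1.png

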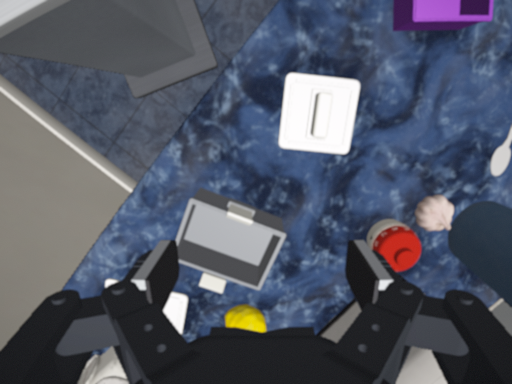

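The wrist view shows the tub at about (231,240) and the oblong lid partly hidden behind the left finger at (160,305). I carry on, to put the camera over the lid.

Request:
carry_out:
  deltas:
    - {"dx": -0.47, "dy": -0.32, "dz": 0, "twist": 0}
    - {"dx": -0.95, "dy": -0.64, "dz": 0, "twist": 0}
    - {"dx": -0.95, "dy": -0.64, "dz": 0, "twist": 0}

```text
time: 1.58
tool_pos: [0.482, 0.2004, 0.2313]
tool_rot: [0.523, 3.095, -0.003]
ft_force: [0.8, -1.0, -0.3]
grip_width: 0.0853
```

Request:
carry_out:
  deltas:
    - {"dx": -0.47, "dy": -0.32, "dz": 0, "twist": 0}
    - {"dx": -0.95, "dy": -0.64, "dz": 0, "twist": 0}
    - {"dx": -0.95, "dy": -0.64, "dz": 0, "twist": 0}

```text
time: 1.83
tool_pos: [0.5375, 0.1265, 0.2313]
tool_rot: [0.525, 3.095, -0.004]
ft_force: [0.1, -1.5, 0.2]
grip_width: 0.0855
```

Request:
carry_out:
  deltas:
    - {"dx": -0.47, "dy": -0.32, "dz": 0, "twist": 0}
    - {"dx": -0.95, "dy": -0.64, "dz": 0, "twist": 0}
    - {"dx": -0.95, "dy": -0.64, "dz": 0, "twist": 0}

```text
time: 2.08
tool_pos: [0.5927, 0.053, 0.2312]
tool_rot: [0.525, 3.094, -0.004]
ft_force: [0.8, -2.2, 0.6]
grip_width: 0.0852
```

Request:
carry_out:
  deltas:
    - {"dx": -0.47, "dy": -0.32, "dz": 0, "twist": 0.05}
    - {"dx": -0.95, "dy": -0.64, "dz": 0, "twist": 0.153}
    - {"dx": -0.95, "dy": -0.64, "dz": 0, "twist": 0.153}
    - {"dx": -0.95, "dy": -0.64, "dz": 0, "twist": 0.153}
    - {"dx": -0.95, "dy": -0.64, "dz": 0, "twist": 0.153}
    - {"dx": -0.95, "dy": -0.64, "dz": 0, "twist": 0.153}
    - {"dx": -0.95, "dy": -0.64, "dz": 0, "twist": 0.153}

```text
time: 2.67
tool_pos: [0.644, -0.0111, 0.2312]
tool_rot: [-0.877, -3.016, -0.002]
ft_force: [-0.6, -0.2, 0.1]
grip_width: 0.0854
```

Run:
```python
from h import *
v=snap('wrist','w2.png');s=robot.observe();print(s['time'],s['tool_pos'],s['tool_rot'],s['q'],v['o'],s['ft_force'])
print(w2px(v,[[.505,.1965,.055],[.582,.0255,.044]]))
```

```text
2.7167 [ 0.64409489 -0.01151153  0.23138324] [-8.78137014e-01 -3.01583109e+00 -1.37935493e-03] [ 0.03022212  0.45724872 -0.07319737  1.57572852  0.03493976  1.11013448
  0.95309037] [0.58090505 0.02902694 0.3752598 ] [-0.60777361 -0.02624984  0.69552091]
[[364.38035209 -57.06750458]
 [258.94789631 105.44066127]]
```

View pics/w2.png

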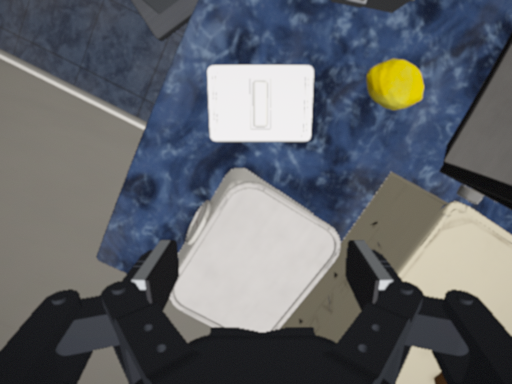

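The lid is square to the wrist view: plate from (208,64) to (314,142), bar top at about (260,105). A white box sits below it in the picture, from row 170. I measure the lid.

Run:
```python
from h import *
v=snap('wrist');hsv=cv2.cvtColor(v['c'],cv2.COLOR_BGR2HSV)
m=((hsv[...,1]<60)&(hsv[...,2]>140)).astype(np.uint8)
m[:50]=0;m[160:]=0;m[:,:190]=0;m[:,330:]=0
c=max(cv2.findContours(m,0,cv2.CHAIN_APPROX_NONE)[0],key=cv2.contourArea)
p=px2w(v,c[:,0].astype(float),.018)[:,:2]
r=cv2.minAreaRect((p*1000).astype(np.float32));b=cv2.boxPoints(r);e=b[1]-b[0];e2=b[2]-b[1]
e=e2 if np.hypot(*e2)>np.hypot(*e) else e
print(r,np.degrees(np.arctan2(e[1],e[0]))%180)
# bar top outline, gradient-based
cr=v['c'][70:140,230:290];cv2.imwrite('pics/bar.png',cv2.resize(cv2.convertScaleAbs(cr,alpha=3,beta=-480),None,fx=8,fy=8))
for y in range(85,127,5): print(y,v['c'][y,246:276,1].tolist())
```

```text
((581.0703735351562, 27.146991729736328), (126.61369323730469, 89.40406036376953), 57.51521682739258) 57.515232
85 [238, 238, 238, 237, 236, 236, 232, 222, 220, 231, 237, 238, 238, 238, 238, 238, 238, 238, 238, 237, 230, 219, 227, 236, 238, 238, 238, 238, 238, 238]
90 [238, 238, 238, 237, 235, 236, 232, 220, 220, 231, 237, 238, 238, 238, 238, 238, 238, 238, 239, 238, 230, 220, 228, 236, 237, 237, 238, 238, 238, 238]
95 [238, 238, 238, 237, 233, 234, 232, 220, 219, 230, 237, 239, 238, 239, 239, 238, 238, 239, 239, 238, 232, 225, 230, 236, 236, 237, 238, 238, 238, 238]
100 [239, 238, 239, 237, 235, 235, 232, 218, 218, 230, 237, 239, 239, 239, 239, 239, 238, 238, 238, 238, 232, 225, 230, 236, 235, 237, 238, 239, 238, 238]
105 [239, 239, 238, 237, 233, 235, 231, 217, 217, 230, 238, 239, 239, 239, 239, 238, 239, 239, 239, 238, 232, 224, 230, 236, 235, 237, 238, 239, 239, 239]
110 [239, 239, 239, 236, 232, 234, 232, 219, 218, 230, 237, 239, 239, 239, 238, 239, 239, 239, 239, 238, 232, 224, 230, 235, 235, 236, 238, 239, 239, 239]
115 [239, 239, 239, 235, 230, 232, 231, 218, 217, 229, 237, 239, 239, 239, 239, 239, 239, 239, 239, 238, 232, 224, 229, 235, 234, 236, 238, 239, 239, 239]
120 [239, 239, 239, 236, 231, 233, 231, 217, 216, 229, 237, 239, 239, 239, 239, 239, 239, 239, 239, 238, 232, 223, 229, 235, 233, 235, 239, 239, 239, 239]
125 [239, 239, 239, 235, 229, 232, 234, 224, 216, 218, 223, 225, 225, 225, 225, 225, 225, 226, 226, 224, 225, 231, 238, 236, 232, 235, 238, 239, 239, 239]
```

View pics/bar.png

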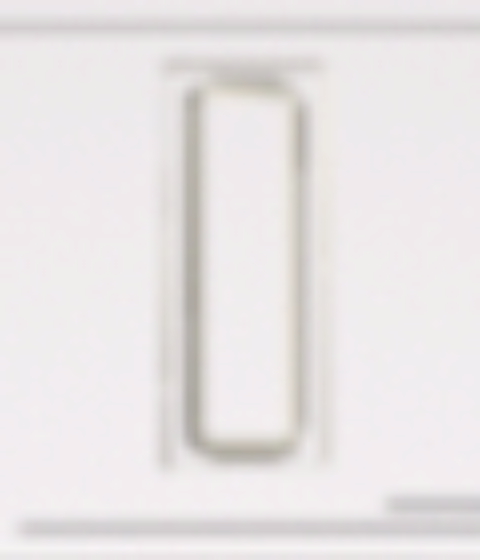

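Request:
carry_out:
  deltas:
    - {"dx": 0.46, "dy": -0.01, "dz": 0, "twist": 0}
    - {"dx": 0.92, "dy": -0.02, "dz": 0, "twist": 0}
    - {"dx": 0.92, "dy": -0.02, "dz": 0.3, "twist": 0}
    - {"dx": 0.92, "dy": -0.02, "dz": 0.65, "twist": 0}
    - {"dx": 0.92, "dy": -0.02, "dz": 1, "twist": 0}
    - {"dx": 0.92, "dy": -0.02, "dz": 1, "twist": 0}

```text
time: 3.27
tool_pos: [0.5774, 0.0251, 0.1466]
tool_rot: [-0.878, -3.008, 0.004]
ft_force: [-0.4, 0.0, -1.2]
grip_width: 0.0854
```

Request:
carry_out:
  deltas:
    - {"dx": 0, "dy": 0, "dz": 0.3, "twist": 0}
    - {"dx": 0, "dy": 0, "dz": 0.6, "twist": 0}
    - {"dx": 0, "dy": 0, "dz": 0.9, "twist": 0}
    - {"dx": 0, "dy": 0, "dz": 0.9, "twist": 0}
    - {"dx": 0, "dy": 0, "dz": 0.9, "twist": 0}
    - {"dx": 0, "dy": 0, "dz": 0.9, "twist": 0}
    - {"dx": 0, "dy": 0, "dz": 0.9, "twist": 0}
    - {"dx": 0, "dy": 0, "dz": 0.9, "twist": 0}

```text
time: 3.93
tool_pos: [0.5832, 0.0246, 0.0813]
tool_rot: [0.883, 3.012, 0.002]
ft_force: [-0.1, 0.6, 0.0]
grip_width: 0.0852
```

Run:
```python
from h import *
v=snap('wrist','w3.png');s=robot.observe();print(s['time'],s['tool_pos'],s['tool_rot'],s['ft_force'])
print(w2px(v,[[.581,.0268,.044]]))
```

```text
3.9833 [0.58300169 0.02456119 0.08101481] [8.82774092e-01 3.01229907e+00 1.50273587e-03] [ 0.21971724  0.24973087 -0.29666446]
[[261.97052936 213.42929745]]
```

View pics/w3.png

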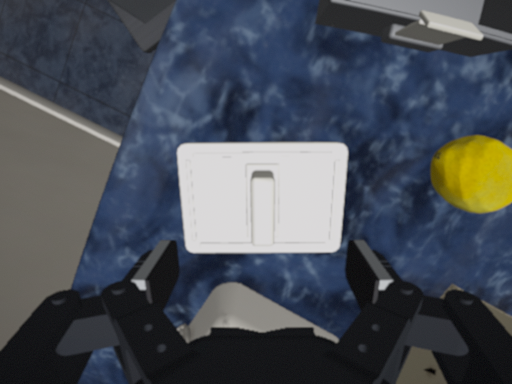

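The bar top is centred at about (263,211), within 2 px of the prediction (262,213). I descend.

Request:
carry_out:
  deltas:
    - {"dx": 0.05, "dy": 0.01, "dz": 0.2, "twist": 0}
    - {"dx": 0.05, "dy": 0.01, "dz": 0.4, "twist": 0}
    - {"dx": 0.05, "dy": 0.01, "dz": 0.6, "twist": 0}
    - {"dx": 0.05, "dy": 0.01, "dz": 0.7, "twist": 0}
    - {"dx": 0.05, "dy": 0.01, "dz": 0.7, "twist": 0}
    - {"dx": 0.05, "dy": 0.01, "dz": 0.7, "twist": 0}
    - {"dx": 0.05, "dy": 0.01, "dz": 0.7, "twist": 0}
    - {"dx": 0.05, "dy": 0.01, "dz": 0.7, "twist": 0}

```text
time: 4.65
tool_pos: [0.5799, 0.0273, 0.0244]
tool_rot: [0.883, 3.013, 0.001]
ft_force: [0.7, -0.0, 0.8]
grip_width: 0.0854
```

Request:
carry_out:
  deltas:
    - {"dx": 0, "dy": 0, "dz": 0, "twist": 0}
    - {"dx": 0, "dy": 0, "dz": 0, "twist": 0}
    - {"dx": 0, "dy": 0, "dz": 0, "twist": 0}
    - {"dx": 0, "dy": 0, "dz": 0, "twist": 0}
    - {"dx": 0, "dy": 0, "dz": 0, "twist": 0}
    - {"dx": 0, "dy": 0, "dz": 0, "twist": 0}
    - {"dx": 0, "dy": 0, "dz": 0, "twist": 0}
    - {"dx": 0, "dy": 0, "dz": 0, "twist": 0}
    - {"dx": 0, "dy": 0, "dz": 0, "twist": 0}
    - {"dx": 0, "dy": 0, "dz": 0, "twist": 0}
  hand: -1
  force: 80

```text
time: 5.48
tool_pos: [0.5791, 0.0274, 0.0235]
tool_rot: [0.883, 3.014, 0.0]
ft_force: [-0.4, 0.1, 4.4]
grip_width: 0.0144
```

Request:
carry_out:
  deltas:
    - {"dx": 0, "dy": 0, "dz": -0.3, "twist": 0}
    - {"dx": 0, "dy": 0, "dz": -0.6, "twist": 0}
    - {"dx": 0, "dy": 0, "dz": -1, "twist": 0}
    - {"dx": 0, "dy": 0, "dz": -1, "twist": 0}

```text
time: 5.82
tool_pos: [0.5826, 0.0276, 0.1085]
tool_rot: [0.881, 3.007, 0.005]
ft_force: [1.7, 0.3, -1.2]
grip_width: 0.0144
```

Request:
carry_out:
  deltas:
    - {"dx": 0, "dy": 0, "dz": -0.3, "twist": 0}
    - {"dx": 0, "dy": 0, "dz": -0.6, "twist": 0}
    - {"dx": 0, "dy": 0, "dz": -0.9, "twist": 0}
    - {"dx": 0, "dy": 0, "dz": -0.9, "twist": 0}
    - {"dx": 0, "dy": 0, "dz": -0.9, "twist": 0}
    - {"dx": 0, "dy": 0, "dz": -0.9, "twist": 0}

```text
time: 6.32
tool_pos: [0.5781, 0.0272, 0.1743]
tool_rot: [-0.883, -3.014, 0.001]
ft_force: [0.2, -0.7, -1.3]
grip_width: 0.0144
```

Gripped at 14.4 mm and lifted. I now put the camera over the tub.

Request:
carry_out:
  deltas:
    - {"dx": 0.25, "dy": 0.3, "dz": 0, "twist": 0}
    - {"dx": 0.49, "dy": 0.65, "dz": 0, "twist": 0}
    - {"dx": 0.49, "dy": 0.65, "dz": 0, "twist": 0}

```text
time: 6.57
tool_pos: [0.5717, 0.1009, 0.1735]
tool_rot: [-0.869, -3.014, -0.006]
ft_force: [-0.4, 2.5, -0.9]
grip_width: 0.0147
```

Request:
carry_out:
  deltas:
    - {"dx": 0.25, "dy": 0.3, "dz": 0, "twist": 0.05}
    - {"dx": 0.49, "dy": 0.65, "dz": 0, "twist": 0.1}
    - {"dx": 0.49, "dy": 0.65, "dz": 0, "twist": 0.1}
    - {"dx": 0.49, "dy": 0.65, "dz": 0, "twist": 0.1}
    - {"dx": 0.49, "dy": 0.65, "dz": 0, "twist": 0.1}
    - {"dx": 0.49, "dy": 0.65, "dz": 0, "twist": 0.1}
    - {"dx": 0.49, "dy": 0.65, "dz": 0, "twist": 0.1}
    - {"dx": 0.49, "dy": 0.65, "dz": 0, "twist": 0.1}

```text
time: 7.23
tool_pos: [0.5691, 0.1557, 0.175]
tool_rot: [-1.12, -2.935, 0.001]
ft_force: [0.3, -0.2, -0.5]
grip_width: 0.0143
```

Run:
```python
from h import *
v=snap('wrist','w4.png');s=robot.observe();print(s['time'],s['tool_pos'],s['tool_rot'],s['ft_force'],s['grip_width'])
print(w2px(v,[[.505,.1965,.055]]))
```

```text
7.2833 [0.56915455 0.15595945 0.17514865] [-1.11963847e+00 -2.93527976e+00  6.11947300e-04] [ 0.36822417 -0.36798448  0.00682059] 0.014076748583102795
[[247.42015449 102.55671041]]
```

View pics/w4.png

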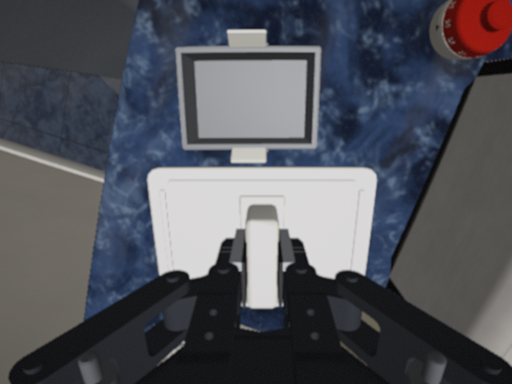

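The tub rim is clear at (176,47), (321,46), (318,149) and (182,150), with the held lid below it and square in the jaws. I measure the rim, and also the held lid's far edge.

Run:
```python
from h import *
v=snap('wrist');s=robot.observe();hsv=cv2.cvtColor(v['c'],cv2.COLOR_BGR2HSV)
m=((hsv[...,1]<75)&(hsv[...,2]>60)).astype(np.uint8)
m[:20]=0;m[162:]=0;m[:,:150]=0;m[:,345:]=0
c=max(cv2.findContours(m,0,cv2.CHAIN_APPROX_NONE)[0],key=cv2.contourArea)
f=cv2.drawContours(np.zeros_like(m),[c],-1,1,-1)
f=cv2.morphologyEx(f,cv2.MORPH_OPEN,np.ones((1,75),np.uint8))
c=max(cv2.findContours(f,0,cv2.CHAIN_APPROX_NONE)[0],key=cv2.contourArea)
print(cv2.boundingRect(c))
p=px2w(v,c[:,0].astype(float),.055)[:,:2]
r=cv2.minAreaRect((p*1000).astype(np.float32));b=cv2.boxPoints(r);e=b[1]-b[0];e2=b[2]-b[1]
e=e2 if np.hypot(*e2)>np.hypot(*e) else e
a=np.arctan2(e[1],e[0])%np.pi
print('tub',r,np.degrees(a))
Rt=R.from_rotvec(s['tool_rot']).as_matrix();print(np.degrees(np.arctan2(Rt[1,1],Rt[0,1])), Rt.round(3).tolist(),s['tool_pos'])
t=np.r_[np.array(r[0])/1000,s['tool_pos'][2]]
print('move tool units',(Rt.T@(t-s['tool_pos'])/.08).round(3))
# lid held: far edge & corners at plate-top height = tcp z - .0235+.018
zp=s['tool_pos'][2]-.0235+.018
q=px2w(v,[(148,172),(377,172),(262,168)],zp);print('lid edge in tool mm',((q-s['tool_pos'])@Rt*1000).round(1))
```

```text
(174, 45, 148, 106)
tub ((503.6672668457031, 199.13778686523438), (126.3705062866211, 89.55976867675781), 48.334266662597656) 48.33427
48.263608677902745 [[-0.746, 0.666, -0.0], [0.666, 0.746, -0.0], [-0.0, -0.0, -1.0]] [0.56917535 0.15627703 0.17525165]
move tool units [ 0.968 -0.145 -0.   ]
lid edge in tool mm [[ 39.4 -61.    5.5]
 [ 39.3  61.9   5.5]
 [ 41.4   0.2   5.5]]
```

Measurements agree: the tub is at about (0.504, 0.198) m and 48.3°, with the top and wrist cameras 2–3 mm apart. The lid sits 2 mm along tool −x from the TCP. I move over the tub and descend to just above the rim.

Request:
carry_out:
  deltas:
    - {"dx": 0.4, "dy": -0.06, "dz": 0, "twist": 0}
    - {"dx": 0.8, "dy": -0.12, "dz": 0, "twist": 0}
    - {"dx": 0.98, "dy": -0.15, "dz": 0, "twist": 0}
    - {"dx": 0.98, "dy": -0.15, "dz": 0.3, "twist": 0}
    - {"dx": 0.98, "dy": -0.15, "dz": 0.6, "twist": 0}
    - {"dx": 0.98, "dy": -0.15, "dz": 0.8, "twist": 0}
    - {"dx": 0.98, "dy": -0.15, "dz": 0.8, "twist": 0}
    - {"dx": 0.98, "dy": -0.15, "dz": 0.8, "twist": 0}
    - {"dx": 0.98, "dy": -0.15, "dz": 0.8, "twist": 0}

```text
time: 8.08
tool_pos: [0.5034, 0.2005, 0.1123]
tool_rot: [1.117, 2.935, 0.002]
ft_force: [-0.3, 0.1, -0.8]
grip_width: 0.0147
```

Request:
carry_out:
  deltas:
    - {"dx": 0, "dy": 0, "dz": 0.15, "twist": 0}
    - {"dx": 0, "dy": 0, "dz": 0.3, "twist": 0}
    - {"dx": 0, "dy": 0, "dz": 0.3, "twist": 0}
    - {"dx": 0, "dy": 0, "dz": 0.3, "twist": 0}
    - {"dx": 0, "dy": 0, "dz": 0.3, "twist": 0}

```text
time: 8.5
tool_pos: [0.5023, 0.2003, 0.0871]
tool_rot: [-1.117, -2.936, 0.001]
ft_force: [-0.6, 0.7, -0.6]
grip_width: 0.0143
```

Run:
```python
from h import *
a=snap('top');b=snap('scene');s=robot.observe();print(s['time'],s['tool_pos'],s['tool_rot'],s['ft_force'])
x,y=w2px(b,[[.504,.198,.06]])[0].astype(int);X,Y=w2px(a,[[.504,.198,.06]])[0].astype(int);print(x,y,X,Y)
f=lambda v,x,y:cv2.resize(v['c'][max(0,y-50):y+50,x-48:x+48],(380,396),interpolation=cv2.INTER_CUBIC)
cv2.imwrite('pics/p5.png',np.hstack([f(b,x,y),f(a,X,Y)]))
```

```text
8.6 [0.50268315 0.20044978 0.08754742] [1.11715420e+00 2.93592707e+00 5.45823996e-04] [-6.57584826e-04 -5.39968218e-02 -1.36296780e+00]
268 172 280 173
```

View pics/p5.png

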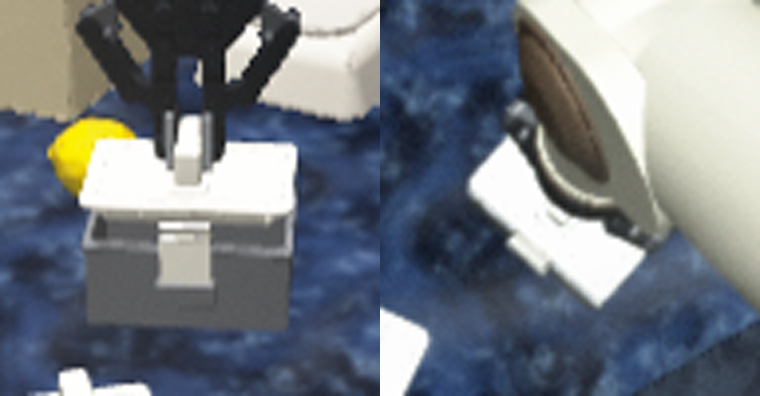

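Scene view: the lid (columns 82–298) is centred over the tub (85–295). I press down in steps.

Request:
carry_out:
  deltas:
    - {"dx": 0, "dy": 0, "dz": 0.05, "twist": 0}
    - {"dx": 0, "dy": 0, "dz": 0.1, "twist": 0}
    - {"dx": 0, "dy": 0, "dz": 0.14, "twist": 0}
    - {"dx": 0, "dy": 0, "dz": 0.14, "twist": 0}
    - {"dx": 0, "dy": 0, "dz": 0.14, "twist": 0}

```text
time: 9.02
tool_pos: [0.5021, 0.2002, 0.0757]
tool_rot: [-1.117, -2.936, 0.001]
ft_force: [1.1, 0.2, -0.7]
grip_width: 0.0146
```

Request:
carry_out:
  deltas:
    - {"dx": 0, "dy": 0, "dz": 0.03, "twist": 0}
    - {"dx": 0, "dy": 0, "dz": 0.06, "twist": 0}
    - {"dx": 0, "dy": 0, "dz": 0.09, "twist": 0}
    - {"dx": 0, "dy": 0, "dz": 0.09, "twist": 0}
    - {"dx": 0, "dy": 0, "dz": 0.09, "twist": 0}

```text
time: 9.43
tool_pos: [0.5026, 0.2006, 0.0688]
tool_rot: [1.117, 2.936, 0.001]
ft_force: [1.0, 1.2, -1.5]
grip_width: 0.0142
```

Request:
carry_out:
  deltas:
    - {"dx": 0, "dy": 0, "dz": 0.03, "twist": 0}
    - {"dx": 0, "dy": 0, "dz": 0.06, "twist": 0}
    - {"dx": 0, "dy": 0, "dz": 0.06, "twist": 0}
    - {"dx": 0, "dy": 0, "dz": 0.06, "twist": 0}

```text
time: 9.77
tool_pos: [0.5027, 0.2003, 0.0645]
tool_rot: [1.117, 2.936, 0.0]
ft_force: [-1.1, -0.3, 3.9]
grip_width: 0.0142
```

Run:
```python
from h import *
b=snap('scene');s=robot.observe();print(s['time'],s['tool_pos'],s['ft_force'],s['grip_width'])
cv2.imwrite('pics/p6.png',cv2.resize(b['c'][120:225,215:320],None,fx=6,fy=5.7,interpolation=cv2.INTER_CUBIC))
```

```text
9.8167 [0.50272039 0.20031798 0.06453511] [-1.22542706  0.37179296  5.34103557] 0.013847143360825502
```

View pics/p6.png

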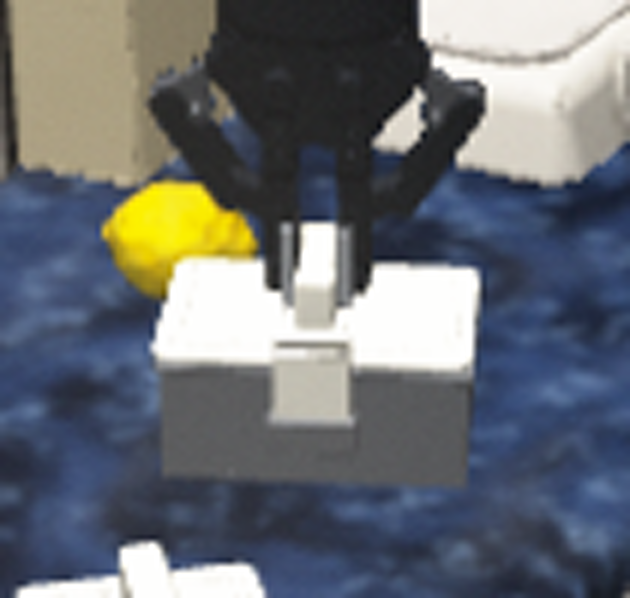

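The lid now sits down on the tub at the near clip, with 5 N of contact. I press further to be sure of the snap.

Request:
carry_out:
  deltas:
    - {"dx": 0, "dy": 0, "dz": 0.02, "twist": 0}
    - {"dx": 0, "dy": 0, "dz": 0.04, "twist": 0}
    - {"dx": 0, "dy": 0, "dz": 0.04, "twist": 0}
    - {"dx": 0, "dy": 0, "dz": 0.04, "twist": 0}

```text
time: 10.15
tool_pos: [0.5041, 0.2009, 0.0644]
tool_rot: [1.117, 2.934, 0.003]
ft_force: [-6.2, -3.1, 30.4]
grip_width: 0.0144
```

It hits a hard stop at z = 0.0644, just the TCP height for a seated lid (0.0645), with 30 N. I relieve the force, tug gently to test the clips, then release.

Request:
carry_out:
  deltas:
    - {"dx": 0, "dy": 0, "dz": -0.04, "twist": 0}
    - {"dx": 0, "dy": 0, "dz": -0.06, "twist": 0}
    - {"dx": 0, "dy": 0, "dz": -0.06, "twist": 0}
    - {"dx": 0, "dy": 0, "dz": -0.06, "twist": 0}

```text
time: 10.48
tool_pos: [0.5019, 0.1999, 0.0651]
tool_rot: [-1.117, -2.935, 0.002]
ft_force: [-1.1, -0.3, -1.8]
grip_width: 0.0144
```

Request:
carry_out:
  deltas:
    - {"dx": 0, "dy": 0, "dz": 0, "twist": 0}
    - {"dx": 0, "dy": 0, "dz": 0, "twist": 0}
    - {"dx": 0, "dy": 0, "dz": 0, "twist": 0}
    - {"dx": 0, "dy": 0, "dz": 0, "twist": 0}
    - {"dx": 0, "dy": 0, "dz": 0, "twist": 0}
    - {"dx": 0, "dy": 0, "dz": 0, "twist": 0}
    - {"dx": 0, "dy": 0, "dz": 0, "twist": 0}
    - {"dx": 0, "dy": 0, "dz": 0, "twist": 0}
  hand: 1

```text
time: 11.15
tool_pos: [0.5025, 0.2004, 0.0657]
tool_rot: [1.117, 2.936, 0.0]
ft_force: [-0.7, 0.3, -0.0]
grip_width: 0.0854
```

Request:
carry_out:
  deltas:
    - {"dx": 0, "dy": 0, "dz": -0.3, "twist": 0}
    - {"dx": 0, "dy": 0, "dz": -0.7, "twist": 0}
    - {"dx": 0, "dy": 0, "dz": -1, "twist": 0}
    - {"dx": 0, "dy": 0, "dz": -1, "twist": 0}

```text
time: 11.48
tool_pos: [0.5058, 0.2019, 0.1508]
tool_rot: [1.115, 2.93, 0.01]
ft_force: [0.0, 1.3, 1.5]
grip_width: 0.0857
```

Request:
carry_out:
  deltas:
    - {"dx": -0.4, "dy": 0, "dz": -0.3, "twist": 0}
    - {"dx": -0.8, "dy": 0, "dz": -0.5, "twist": 0}
    - {"dx": -0.95, "dy": 0, "dz": -0.5, "twist": 0}
    - {"dx": -0.95, "dy": 0, "dz": -0.5, "twist": 0}
    - {"dx": -0.95, "dy": 0, "dz": -0.5, "twist": 0}
    - {"dx": -0.95, "dy": 0, "dz": -0.5, "twist": 0}
    - {"dx": -0.95, "dy": 0, "dz": -0.5, "twist": 0}
    - {"dx": -0.95, "dy": 0, "dz": -0.5, "twist": 0}

```text
time: 12.15
tool_pos: [0.5579, 0.151, 0.1849]
tool_rot: [-1.114, -2.936, 0.001]
ft_force: [-0.3, -0.5, 0.2]
grip_width: 0.0852
```

Run:
```python
from h import *
w=snap('wrist');b=snap('scene');s=robot.observe();print(s['time'],s['tool_pos'],s['ft_force'],s['grip_width'])
x,y=w2px(w,[[.504,.198,.06]])[0].astype(int);print(x,y)
y0=max(0,y-90)
A=cv2.resize(b['c'][130:220,225:315],(390,390),interpolation=cv2.INTER_CUBIC)
B=cv2.resize(w['c'][y0:y0+180,x-90:x+90],(390,390),interpolation=cv2.INTER_CUBIC)
cv2.imwrite('pics/p7.png',np.hstack([A,B]))
def rect(v,x0,x1,ya,yb,z):
    hsv=cv2.cvtColor(v['c'],cv2.COLOR_BGR2HSV);m=((hsv[...,1]<60)&(hsv[...,2]>140)).astype(np.uint8)
    k=np.zeros_like(m);k[ya:yb,x0:x1]=m[ya:yb,x0:x1];k=cv2.morphologyEx(k,cv2.MORPH_OPEN,np.ones((1,75),np.uint8))
    c=max(cv2.findContours(k,0,cv2.CHAIN_APPROX_NONE)[0],key=cv2.contourArea)
    return cv2.minAreaRect((px2w(v,c[:,0].astype(float),z)[:,:2]*1000).astype(np.float32))
print(rect(w,x-95,x+95,y0,y0+180,.059))
```

```text
12.25 [0.55843745 0.15062647 0.18528374] [0.70218462 0.14632886 0.01548208] 0.08553286247218571
260 106
((503.6054382324219, 198.93719482421875), (125.46442413330078, 88.17109680175781), 48.43059158325195)
```

View pics/p7.png

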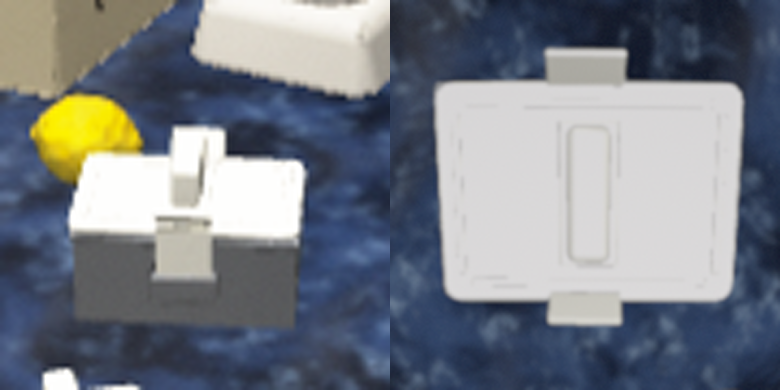

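Both clips look to lap over the plate edge. I check this numerically with vertical profiles through the clips and beside them.

Run:
```python
from h import *
w=snap('wrist');x,y=w2px(w,[[.504,.198,.06]])[0].astype(int)
x0=x-90;y0=y-90
g=w['c'][...,1]
for n,cols in(('clip',(240,250)),('beside',(195,215))):
    xs=[int(x0+c*180/390) for c in cols]
    pr=g[:,xs[0]:xs[1]].mean(1).round().astype(int)
    a=y0+int(47*180/390);b=y0+int(292*180/390)
    print(n,xs,'far rows',a-3,pr[a-3:a+28].tolist(),'near rows',b-6,pr[b-6:b+18].tolist())
# expected rows: lid axis y = tool x direction
u=np.array([-np.sin(np.radians(48.35)),np.cos(np.radians(48.35)),0]);c=np.array([.5036,.199,0])
for d,z in((50,.074),(44,.059),(41,.061),(-41,.061),(-44,.059),(-50,.074)): print(d,z,w2px(w,c+u*d/1e3+[0,0,z]).round(1))
A=w['c'][y0:y0+180,x-35:x+35];A=cv2.convertScaleAbs(A,alpha=2.2,beta=-300)
cv2.imwrite('pics/p8.png',np.hstack([cv2.resize(A[10:60],(390,280),interpolation=cv2.INTER_CUBIC),cv2.resize(A[115:165],(390,280),interpolation=cv2.INTER_CUBIC)]))
```

```text
clip [280, 285] far rows 33 [30, 29, 28, 26, 27, 27, 29, 30, 27, 27, 24, 27, 26, 29, 29, 29, 26, 24, 41, 104, 171, 207, 215, 214, 213, 214, 213, 214, 214, 214, 209] near rows 143 [212, 212, 215, 217, 217, 217, 217, 217, 217, 209, 178, 115, 58, 49, 53, 54, 54, 55, 56, 56, 56, 57, 58, 60]
beside [260, 269] far rows 33 [31, 29, 27, 50, 119, 181, 207, 205, 188, 174, 170, 170, 170, 170, 169, 169, 169, 169, 168, 169, 173, 182, 197, 210, 214, 214, 214, 214, 214, 214, 214] near rows 143 [216, 217, 216, 216, 216, 213, 203, 194, 195, 198, 198, 198, 198, 199, 199, 199, 199, 199, 203, 209, 206, 180, 131, 95]
50 0.074 [[261.1  41.8]]
44 0.059 [[261.2  52.7]]
41 0.061 [[261.2  56. ]]
-41 0.061 [[261.1 150.2]]
-44 0.059 [[261.1 153. ]]
-50 0.074 [[261.1 162.4]]
```

View pics/p8.png

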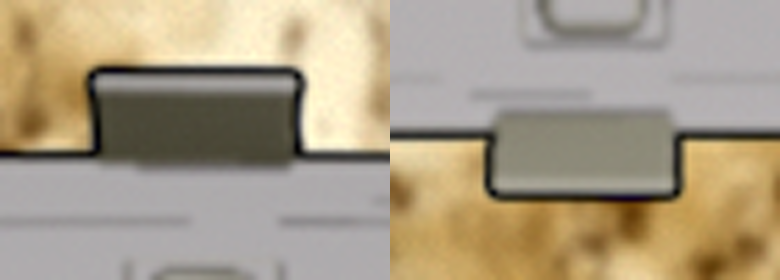

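Both clips lap over the plate. The far clip ends at row 55 (edge at 52) and the near clip at row 149 (edge at 153), matching the hook positions predicted for a seated lid. The gripper is clear, so I hand the job in.

Run:
```python
from h import *
print(robot.finish_job()); print(robot.observe()['time'])
```

```text
the job is handed in; nothing more can be done
None
the job is handed in; nothing more can be done
```

I put the oblong lid on the grey tub, pressed it until the clips snapped, let go, and handed the job in at about 12.3 s of the 38 s allowed. No verdict is reported, so what follows rests on my own checks.

- **Seating:** the lid met a hard stop at about 30 N, with the TCP at z = 0.0644 m. A seated lid should give 0.0645 m. After I eased off, the lid stayed seated. I meant to tug on it to test the clips, but the reading was only about -2 N, too small to count.
- **Position:** the last wrist picture puts the lid at (503.6, 198.9) mm and 48.4°. The same camera had the tub at (503.7, 199.1) mm and 48.3°.
- **Clips:** in the last enlarged picture both clips lap over the plate's edge, where the hooks of a seated lid should appear (within about 1.5 px).
- **Clear of everything:** the gripper was open, well above the lid and off to one side, with no contact force. I made no contact with the square lid, though I did not re-measure its position at the end.

**Disagreements:** the top and wrist cameras differed by 2–3 mm on the tub's position, so I aimed midway between them, well inside the 5 mm the plug can correct. Outlines measured by colour came out 1–6 mm too large. The grip width read about 14 mm on the 16 mm bar.

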